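# Start a load test on a battery tester

## Task

Start the load test of the battery in the bench tester: first wake the tester with its small round key, which is light, pressing it until it clicks and letting it spring back up; then press the wide square key, which is much firmer, all the way down until it clicks and let that one up too. The long narrow bar key cancels the test, so do not press it.

Things in the scene. Friction and masses are not known exactly. Their poses are not given: they have to be found in the camera images.
- round_key (a joint): Wake key of the tester: small round key, 26 mm in diameter. Light: starts to move at about 1.2 N, fully down at 4 N. The whole key sinks straight down into its collar and springs back by itself. Joint value in m: 0 = up, grows as it is pressed, 0.008 = bottomed; it clicks at 0.005. 
- round_key_top (a point): Centre of the top face of the round key; it moves with the key. At rest the top stands 82 mm above the bench and 22 mm above the tester's flat deck, 15 mm above its collar; pressed fully it is 7 mm above the collar. z up; x and y along the tester's short and long sides.
- square_key (a joint): Start key of the tester: wide square key, 44 by 44 mm. Firm: starts to move at about 4.2 N, fully down at 14 N. The whole key sinks straight down into its collar and springs back by itself. Joint value in m: 0 = up, grows as it is pressed, 0.008 = bottomed; it clicks at 0.005. 
- square_key_top (a point): Centre of the top face of the square key; same heights and axes as the round key's.
- bar_key (a joint): Cancel key of the tester, not to be pressed: long narrow bar, 70 mm along the tester's x by 18 mm along its y, fully down at 8 N. The whole key sinks straight down into its collar and springs back by itself. Joint value in m: 0 = up, grows as it is pressed, 0.008 = bottomed; it clicks at 0.005. 
- bar_key_top (a point): Centre of the top face of the bar key; same heights and axes as the round key's.
- tester: Bench tester: grey housing 160 (x) by 360 (y) by 60 mm (z), fixed to the bench at a yaw within 20 degrees; origin under its centre. The three keys (white caps, grey collars) stand in a row along its y, 70 mm between centres, in any order. At its +y end a black battery pack is latched in a cradle, top 127 mm above the bench, 62 mm beyond the nearest key's centre. Loose packs (66 mm high) lie around.

How it is judged:
On the way, in this order (a step that is already met when the one before it is completed fails the run):
1. the round key is pressed to its click, the square key not being pressed with it (value of joint round_key above 0.005 m and value of joint square_key below 0.003 m), for 0.05 s.
2. the round key is let up (value of joint round_key below 0.0015 m), for 0.05 s.
3. the square key is pressed to its click (value of joint square_key above 0.005 m), for 0.05 s.
At the end, for the whole second after the job is handed in: after the round key and then the square key have been pressed to their clicks (5 mm of their 8 mm travel), all three keys are up again (within 1.5 mm of rest) (value of joint each of round_key, square_key, bar_key below 0.0015 m); the robot touches nothing.
It fails at once if the bar key is pressed 4 mm or more (value of joint bar_key above 0.004 m).
It also fails if it takes over 35 s, if anything falls off the work surface, if the arm or the gripper's body presses on something with over 40 N, if the wrist force passes 120 N, or if a joint passes its speed limit or range.

## Robot

A 7-joint arm with a two-finger parallel gripper is mounted at the origin on the work surface. World frame = base frame: x ahead of the robot, y to its left, z up, the work surface at z = 0. Lengths are in m, angles in rad, forces in N, time in s.
With the tool pointing down it reaches from about 0.4 to 0.875 m from the base axis. Payload 19.3 kg.
Tool frame: the origin (TCP) lies at the very end of the fingers, on their centre line; the grasp point (between the pads) lies bot.grasp_offset behind it (bot.grasp_offset is the distance from the TCP to the grasp point, in m); z points along the fingers, y is the direction in which the jaws open and shut (so a half turn about z gives the same grasp; the last joint's range is limited). The gripper opens to 85 mm and grips with 20 to 120 N. Pads are 22 mm wide; open, the fingers measure 114 mm over their backs; the gripper's body (76 mm by 85 mm) begins 54 mm behind the grasp point. The pads swing forward as they close: fully open they stand 13 mm farther back than shut.
Start: joints at [1.185, 0.521, -0.036, 1.599, 0.021, 1.021, -0.113], TCP at [0.194, -0.594, 0.231] pointing down, gripper open.
Joint ranges: [-2.91, 2.91], [-0.3, 2.13], [-1.5, 1.42], [0.17, 2.43], [-1.26, 4.41], [0.16, 1.93], [-2.52, 2.52]. Speed limits (rad/s): [1.89, 1.89, 2.39, 2.39, 3.01, 3.01, 3.01].

## Interface

Orientations are given as [roll, pitch, yaw] about the fixed x, y, z axes, in that order (R = Rz(yaw) Ry(pitch) Rx(roll)).
In Python, from workcell import bot gives the robot as it stands. The module is installed in compiled form; this text tells all that it offers.
- The arm moves only by the shell command python3 -m handwheel 'ROWS' [OPENING] [FORCE]. ROWS is JSON, a list of rows, each a list of 6 numbers: the shift along the tool's x, y, z as a fraction of full scale, then the turn, a rotation vector about the tool's x, y, z as a fraction of full scale. In form: [[x, y, z, rx, ry, rz], ...]. A call has 1 to 8 rows; each row shifts and turns the commanded pose from where the row before left it, along the tool's axes as they then stand; what a row does not reach is not made up. Full scale, the value 1, is 0.025 m for a shift and 360 degrees for a turn. A row lasts 1/8 s, in which the tool goes at most 62.5 mm and 10.7 degrees, less where a joint would pass 70% of its speed; a pose out of reach is approached as far as the arm can. A call with a number of a shift or a turn outside -1 to 1 is refused whole. A call with a gripper value outside its range is refused whole. OPENING is the closure, from -1 (fully open) to 1 (shut), set as the call begins (- or left out, the last holds). The fingers move at their own pace and stop on an object; FORCE is the grip in N (left out, the last holds). Time passes only in rows, so rows that do not move let the fingers close. It gives the time, the measured TCP pose, the force and the opening at its end, in the units of the state.
- bot.observe(): the state, without advancing time (a new reading comes with each control period).
- bot.grab_frame(name): name is "scene" or "side" or "wrist"; returns a dict with "pixels" (480x640x3 uint8, blue, green, red), "vertical_fov" (degrees; the focal length in pixels is half the picture's height over the tangent of half this angle, whatever the lens; pixels are square), "cx", "cy" (the principal point, pixels), "R" (3x3) and "t" (3): a world point X has camera coordinates R X + t. Camera axes: x right, y down, z forward; pixel columns grow to the right and rows downward; lengths in m; the calibration is good to about 2 mm. A picture is of the moment at which its call begins. There is no depth.
- bot.job_done(): hands the job in, once; it reports no verdict.
Trained networks look in a picture, given as the dict that the camera call returned (one of the last four; its "shot" number tells which), for a name from the list of things; names that differ only in an ending like _2 or _b are one class to them, and where a whole thing is asked for, a point or a joint stands for the part that bears it (a point fixed in the world has none). Each returns a list of dicts, best first, with "score" (0 to 1); they miss things now and then, are a little off and sometimes report something else, mostly with a low value. They report only what shows in the picture. A call takes as long as a camera call.
- bot.trace(picture, thing): "region" (480x640 bool, what is visible of it) and "point" ([column, row] in pixels, amid what is visible of it).
The state is a dict: "clock": time; "qpos": joint angles; "qd": joint speeds; "joint_efforts": joint torques, N m; "position": TCP position; "tool_rot": TCP orientation; "force": force on the tool from outside, world axes, zero at the start; "moment": the same for the moment, N m; "grip_width": finger opening in m.
Only numpy, scipy, OpenCV 4.12 (cv2) and the standard library are available. Lean on these libraries where they do the work, as an engineer would, in place of code of your own. Each camera call takes 0.05 s, during which the arm holds its last target.

## Working session

There is one attempt and no reset: what is moved stays moved. The work goes in short steps, Python scripts to look and compute and a shell command to move; the robot and the scene stay as the last step left them, time stands still between calls to the robot, and variables do not carry over. Pictures are saved under pics/ and viewed, and the job is handed in when it is done.

```bash
mkdir -p pics; cat > h.py <<'E'
import numpy as np, cv2
from workcell import bot
def ray(p,uv):
    f=240/np.tan(np.radians(p["vertical_fov"])/2)
    d=np.array([(uv[0]-p["cx"])/f,(uv[1]-p["cy"])/f,1.])
    R=np.array(p["R"]);t=np.array(p["t"])
    return -R.T@t, R.T@d
def atz(p,uv,z):
    o,d=ray(p,uv); return o+d*(z-o[2])/d[2]
def proj(p,X):
    f=240/np.tan(np.radians(p["vertical_fov"])/2)
    c=np.array(p["R"])@np.array(X)+np.array(p["t"]); return [p["cx"]+f*c[0]/c[2],p["cy"]+f*c[1]/c[2]]
E
python3 - <<'E'
from h import *
s=bot.observe();print(s, bot.grasp_offset)
for n in ["scene","side","wrist"]:
    p=bot.grab_frame(n); cv2.imwrite(f"pics/{n}0.png",p["pixels"])
    print(n,[k for k in p if k!="pixels"],p["vertical_fov"])
    for th in ["round_key_top","square_key_top","bar_key_top"]:
        for r in bot.trace(p,th)[:2]:
            reg=r["region"]; ys,xs=np.nonzero(reg)
            print(th,round(r["score"],2),r["point"],reg.sum(),xs.min(),xs.max(),ys.min(),ys.max(),atz(p,r["point"],.082).round(4))
E
```

```text
{'clock': 0.0, 'qpos': array([ 1.1847862 ,  0.52200264, -0.0363093 ,  1.59997785,  0.02120011,
        1.02113399, -0.11282586]), 'qd': array([-6.74321227e-04,  1.28810613e-03,  1.93554986e-04,  3.52981060e-04,
       -1.88654953e-03, -1.42496746e-04, -7.92436101e-05]), 'joint_efforts': array([ 7.56446407e-04, -9.27119207e+01,  1.97998010e+00, -3.69934916e+01,
        1.77533407e-02,  8.28406890e-03,  2.35065249e-05]), 'position': array([ 0.19396759, -0.59378802,  0.23074383]), 'tool_rot': array([-3.14045945e+00,  9.10992566e-05,  3.15758163e-01]), 'force': array([ 0.2470608 , -0.04508111,  0.02282932]), 'moment': array([-0.00563047,  0.02699898,  0.01659984]), 'grip_width': 0.08505874944046049} 0.0187
scene ['vertical_fov', 'cx', 'cy', 'R', 't', 'shot'] 51.89511816254216
round_key_top 0.57 [258.3, 211.1] 371 247 268 200 220 [ 0.5847 -0.1002  0.082 ]
square_key_top 0.83 [348.9, 262.1] 1164 325 368 241 283 [0.568  0.0382 0.082 ]
square_key_top 0.5 [299.8, 239.5] 751 282 319 213 259 [ 0.5825 -0.0301  0.082 ]
bar_key_top 0.61 [300.7, 234.9] 773 281 318 212 258 [ 0.5766 -0.0336  0.082 ]
side ['vertical_fov', 'cx', 'cy', 'R', 't', 'shot'] 57.77657493143899
round_key_top 0.75 [351.4, 222.8] 216 342 358 219 233 [ 0.577  -0.1032  0.082 ]
square_key_top 0.8 [291.4, 260.9] 796 267 308 245 273 [0.548  0.0416 0.082 ]
bar_key_top 0.93 [323.7, 241.7] 573 302 342 229 254 [ 0.5595 -0.0279  0.082 ]
wrist ['vertical_fov', 'cx', 'cy', 'R', 't', 'shot'] 62.53090025817589
```

View pics/scene0.png

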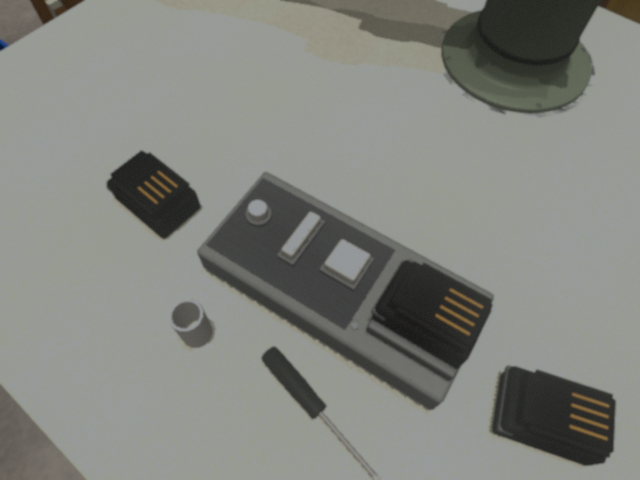

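View pics/side0.png

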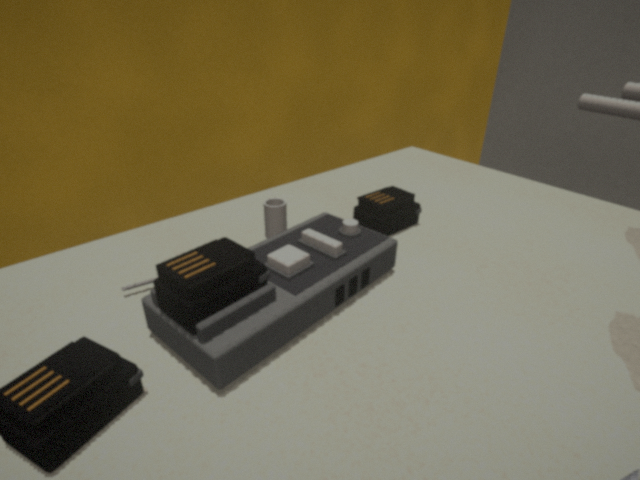

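```bash
python3 - <<'E'
from h import *
a=cv2.imread("pics/scene0.png")[180:300,230:390]; b=cv2.imread("pics/side0.png")[200:290,250:370]
cv2.imwrite("pics/c1.png",cv2.resize(a,None,fx=5,fy=5,interpolation=2)); cv2.imwrite("pics/c2.png",cv2.resize(b,None,fx=6,fy=6,interpolation=2))
E
```

```text
(no output)
```

View pics/c1.png

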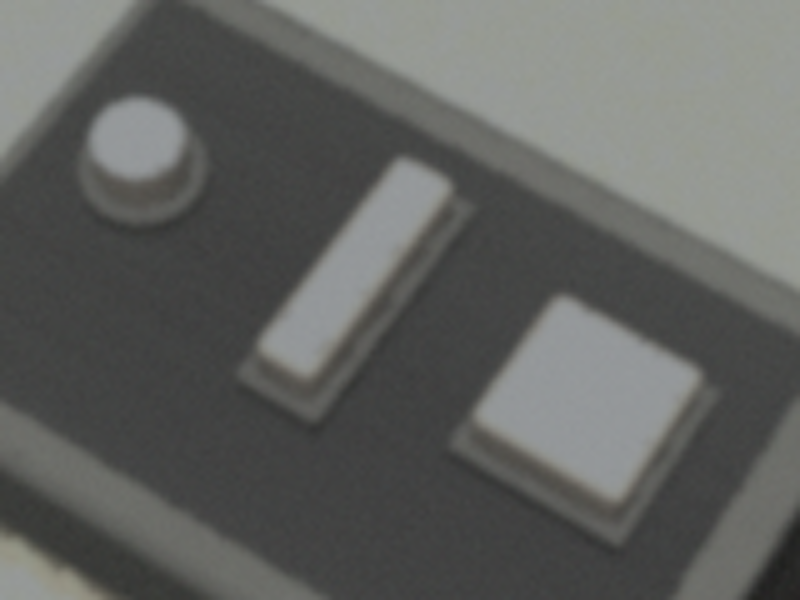

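View pics/c2.png

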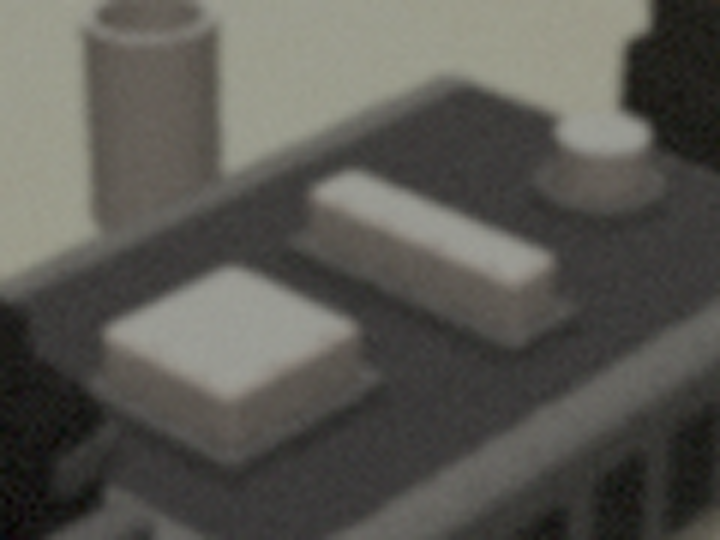

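```bash
python3 - <<'E'
from h import *
A=bot.grab_frame("scene");B=bot.grab_frame("side")
P={"round":((257.4,207.8),(350.7,222.2)),"bar":((301.2,234),(321.8,237.3)),"sq":((347.6,259.4),(288.8,255.3))}
C={}
for k,(a,b) in P.items():
    o1,d1=ray(A,a);o2,d2=ray(B,b)
    s=np.linalg.lstsq(np.c_[d1,-d2],o2-o1,rcond=None)[0]
    p,q=o1+s[0]*d1,o2+s[1]*d2
    print(k,atz(A,a,.082).round(4),atz(B,b,.082).round(4),((p+q)/2).round(4),np.linalg.norm(p-q).round(4))
    C[k]=(atz(A,a,.082)[:2]+atz(B,b,.082)[:2])/2
d=C["sq"]-C["round"];print(C,np.linalg.norm(d),"yaw",np.degrees(np.arctan2(-d[0],d[1])))
E
```

```text
round [ 0.5816 -0.1046  0.082 ] [ 0.5792 -0.1038  0.082 ] [ 0.581  -0.1055  0.0807] 0.0004
bar [ 0.5751 -0.0339  0.082 ] [ 0.5714 -0.0348  0.082 ] [ 0.5737 -0.0357  0.0801] 0.0021
sq [0.566  0.0346 0.082 ] [0.562  0.0351 0.082 ] [0.5648 0.0336 0.0798] 0.001
{'round': array([ 0.58041098, -0.10422862]), 'bar': array([ 0.57326188, -0.03435113]), 'sq': array([0.56402126, 0.03488506])} 0.14007582866900295 yaw 6.71934544671578
```

```bash
python3 -m handwheel '[[1,-0.66,0,0,0,0],[1,-0.66,0,0,0,0],[1,-0.66,0,0,0,0],[1,-0.66,0,0,0,0],[1,-0.66,0,0,0,0],[1,-0.66,0,0,0,0],[1,-0.66,0,0,0,0],[1,-0.66,0,0,0,0]]' 1 20
```

```text
clock: 1.7
position: [0.3438, -0.4058, 0.2314]
tool_rot: [3.141, -0.0, 0.316]
force: [0.3, -1.0, -0.0]
grip_width: -0.0001
```

```bash
python3 -m handwheel '[[1,-0.66,0,0,0,0],[1,-0.66,0,0,0,0],[1,-0.66,0,0,0,0],[1,-0.66,0,0,0,0],[1,-0.66,0,0,0,0],[1,-0.66,0,0,0,0],[1,-0.66,0,0,0,0],[0,0,0,0,0,0]]'
cat > d.py <<'E'
import sys
from h import *
from scipy.spatial.transform import Rotation as Ro
s=bot.observe(); R=Ro.from_euler("xyz",s["tool_rot"]).as_matrix()
T=np.array(eval(sys.argv[1]))
print(s["clock"],s["position"].round(4),s["tool_rot"].round(3),s["force"].round(2),"units",(R.T@(T-s["position"])/.025).round(3),"rotunits",(Ro.from_matrix(R.T@Ro.from_euler("xyz",[np.pi,0,s["tool_rot"][2]]).as_matrix()).as_rotvec()/2/np.pi).round(4))
E
python3 d.py '[.5804,-.1042,.12]'
```

```text
clock: 2.7
position: [0.4749, -0.2405, 0.2313]
tool_rot: [-3.141, -0.001, 0.319]
force: [-0.6, -0.7, 0.0]
grip_width: 0.0002
2.7 [ 0.4749 -0.2405  0.2313] [-3.141e+00 -1.000e-03  3.190e-01] [-0.55 -0.69  0.01] units [ 5.712 -3.852  4.458] rotunits [-0.0001 -0.0001  0.    ]
```

```bash
python3 -m handwheel '[[1,-0.66,0,0,0,0],[1,-0.66,0,0,0,0],[1,-0.66,0.8,0,0,0],[1,-0.66,0.8,0,0,0],[1,-0.66,0.9,0,0,0],[0.7,-0.55,0.9,0,0,0],[0,0,0.9,0,0,0],[0,0,0,0,0,0]]'
python3 d.py '[.5804,-.1042,.12]'
```

```text
clock: 3.7
position: [0.5782, -0.1073, 0.1226]
tool_rot: [-3.141, 0.003, 0.315]
force: [-1.0, 0.1, 0.7]
grip_width: -0.0003
3.7 [ 0.5782 -0.1073  0.1226] [-3.141e+00  3.000e-03  3.150e-01] [-1.04  0.05  0.71] units [ 0.124 -0.089  0.102] rotunits [-0.0001  0.0004 -0.    ]
```

```bash
python3 -m handwheel '[[0.12,-0.09,0.5,0,0,0],[0,0,0.6,0,0,0],[0,0,0,0,0,0]]'
python3 d.py '[.5804,-.1042,.082]'
python3 - <<'E'
from h import *
A=bot.grab_frame("scene");B=bot.grab_frame("side")
a=A["pixels"][150:270,200:360];b=B["pixels"][180:270,290:410]
cv2.imwrite("pics/c3.png",np.hstack([cv2.resize(a,(400,300)),cv2.resize(b,(400,300))]))
E
```

```text
clock: 4.08
position: [0.5807, -0.1036, 0.0952]
tool_rot: [-3.141, 0.002, 0.316]
force: [0.2, -1.5, -0.6]
grip_width: 0.0002
4.075 [ 0.5807 -0.1036  0.0952] [-3.141e+00  2.000e-03  3.160e-01] [ 0.23 -1.5  -0.63] units [-0.018  0.018  0.529] rotunits [-0.0001  0.0003 -0.    ]
```

View pics/c3.png

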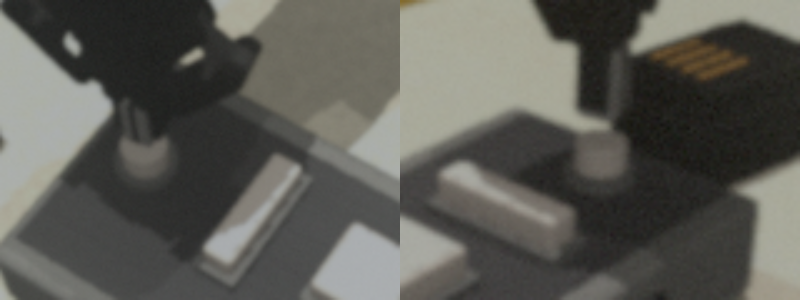

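The fingertips are centred above the round key in both views. Now I press it.

```bash
python3 -m handwheel '[[0,0,0.4,0,0,0],[0,0,0.2,0,0,0],[0,0,0.1,0,0,0],[0,0,0.1,0,0,0],[0,0,0,0,0,0],[0,0,0,0,0,0]]'
python3 d.py '[.5804,-.1042,.0745]'
python3 - <<'E'
from h import *
B=bot.grab_frame("side");b=B["pixels"][180:270,290:410]
cv2.imwrite("pics/c4.png",cv2.resize(b,(800,600)))
E
```

```text
clock: 4.92
position: [0.5813, -0.1036, 0.0764]
tool_rot: [-3.142, 0.0, 0.316]
force: [-3.1, 0.0, 3.9]
grip_width: 0.0002
4.925 [ 0.5813 -0.1036  0.0764] [-3.142  0.     0.316] [-3.07  0.02  3.88] units [-0.042  0.012  0.076] rotunits [-0.  0. -0.]
```

View pics/c4.png

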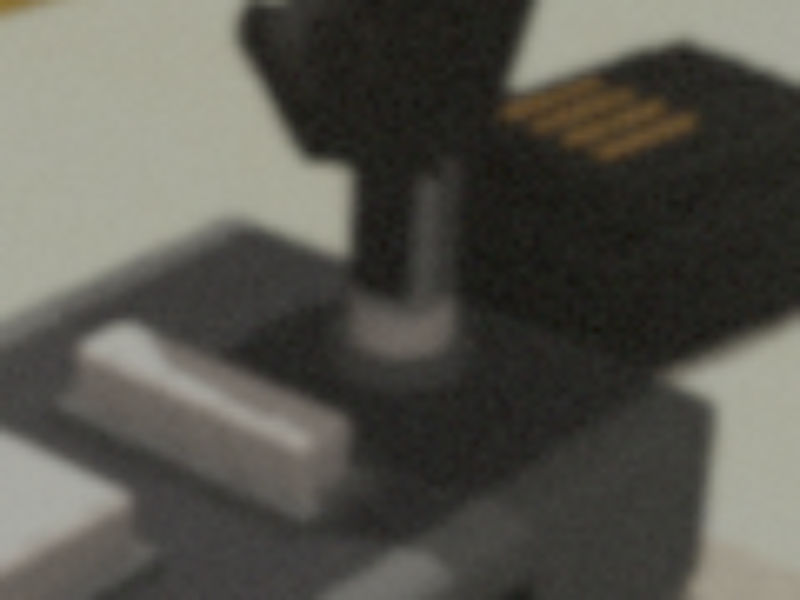

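```bash
python3 -m handwheel '[[0,0,0.1,0,0,0],[0,0,0,0,0,0],[0,0,0,0,0,0]]'
```

```text
clock: 5.35
position: [0.5815, -0.1036, 0.074]
tool_rot: [3.141, -0.0, 0.316]
force: [-3.9, -0.5, 9.2]
grip_width: 0.0
```

```bash
python3 - <<'E'
from h import *
for i in range(4):
    s=bot.observe();print(s["position"].round(4),s["force"].round(2));B=bot.grab_frame("side")
b=B["pixels"][180:270,290:410]
cv2.imwrite("pics/c5.png",cv2.resize(b,(800,600)))
E
```

```text
[ 0.5815 -0.1036  0.074 ] [-3.9  -0.45  9.15]
[ 0.5815 -0.1036  0.074 ] [-3.55 -0.94  8.6 ]
[ 0.5815 -0.1036  0.074 ] [-3.44 -0.18  9.02]
[ 0.5815 -0.1036  0.074 ] [-3.54 -0.03  9.1 ]
```

View pics/c5.png

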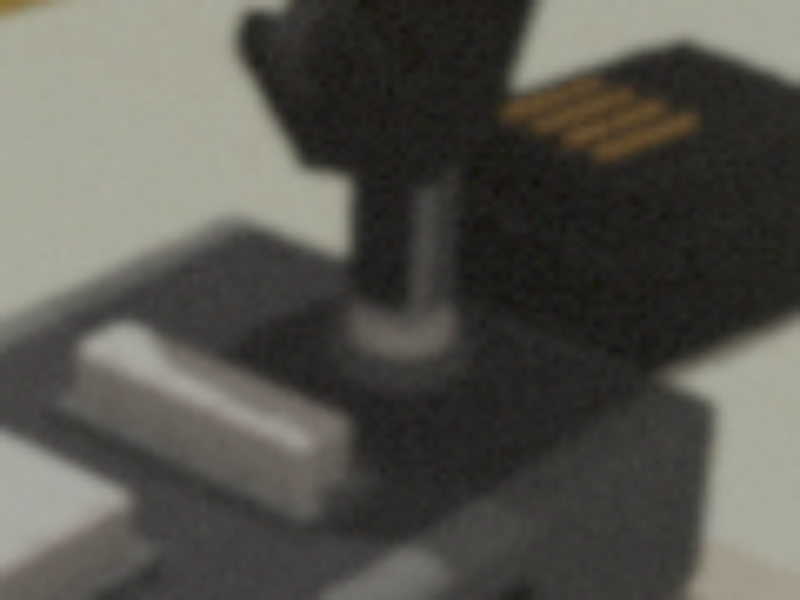

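Bottomed out: z is 0.074 and the force, at 9 N, is above the 4 N full-press value. Next I lift.

```bash
python3 -m handwheel '[[0,0,-0.5,0,0,0],[0,0,-0.8,0,0,0],[0,0,-0.6,0,0,0],[0,0,0,0,0,0]]'
python3 d.py '[.564,.0349,.115]'
python3 - <<'E'
from h import *
B=bot.grab_frame("side");b=B["pixels"][180:300,250:410]
cv2.imwrite("pics/c6.png",cv2.resize(b,(800,600)))
E
```

```text
clock: 6.05
position: [0.5821, -0.1037, 0.1225]
tool_rot: [3.141, -0.002, 0.316]
force: [0.4, 0.1, -0.3]
grip_width: 0.0003
6.05 [ 0.5821 -0.1037  0.1225] [ 3.141e+00 -2.000e-03  3.160e-01] [ 0.44  0.13 -0.29] units [ 1.032 -5.494  0.298] rotunits [ 0.0001 -0.0003 -0.    ]
```

View pics/c6.png

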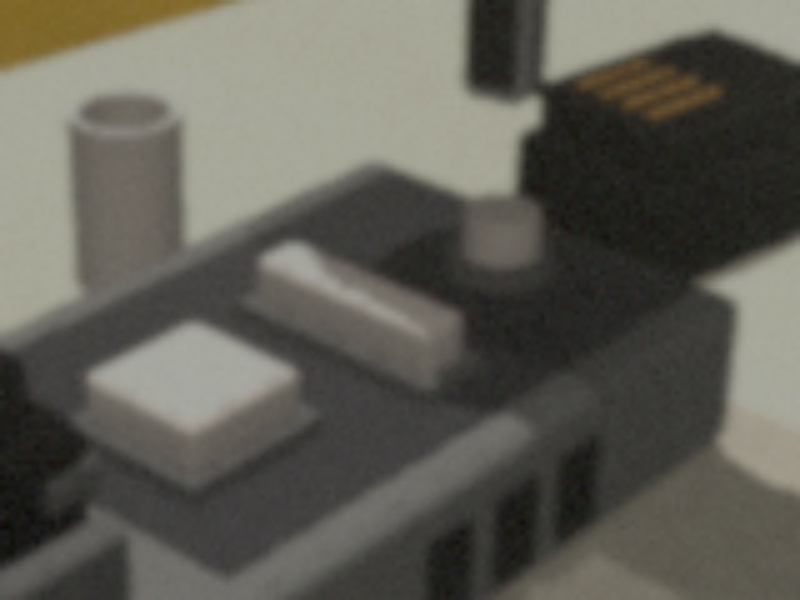

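The round key has sprung back up. Now I move over the square key.

```bash
python3 -m handwheel '[[0.17,-0.91,0,0,0,0],[0.17,-0.91,0,0,0,0],[0.17,-0.92,0,0,0,0],[0.17,-0.92,0,0,0,0],[0.17,-0.92,0,0,0,0],[0.17,-0.91,0,0,0,0],[0,0,0.5,0,0,0],[0,0,0,0,0,0]]'
python3 d.py '[.564,.0349,.082]'
python3 - <<'E'
from h import *
A=bot.grab_frame("scene");B=bot.grab_frame("side")
a=A["pixels"][190:310,260:420];b=B["pixels"][190:280,240:360]
cv2.imwrite("pics/c7.png",np.hstack([cv2.resize(a,(400,300)),cv2.resize(b,(400,300))]))
E
```

```text
clock: 7.1
position: [0.5622, 0.0341, 0.1074]
tool_rot: [-3.141, 0.002, 0.316]
force: [-0.3, 0.1, 0.0]
grip_width: 0.0005
7.1 [0.5622 0.0341 0.1074] [-3.141e+00  2.000e-03  3.160e-01] [-0.28  0.07  0.02] units [ 0.079 -0.008  1.014] rotunits [-0.      0.0004 -0.    ]
```

View pics/c7.png

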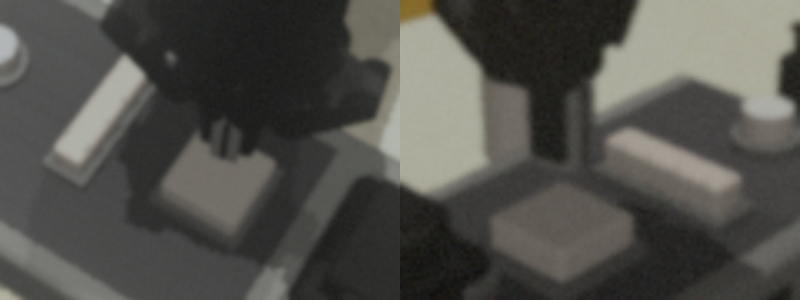

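```bash
python3 -m handwheel '[[0.08,0,0.5,0,0,0],[0,0,0.4,0,0,0],[0,0,0.2,0,0,0],[0,0,0.15,0,0,0],[0,0,0.1,0,0,0],[0,0,0.05,0,0,0],[0,0,0,0,0,0],[0,0,0,0,0,0]]'
python3 - <<'E'
from h import *
B=bot.grab_frame("side");b=B["pixels"][190:280,240:360]
print(bot.observe()["force"],bot.observe()["position"])
cv2.imwrite("pics/c8.png",cv2.resize(b,(800,600)))
E
```

```text
clock: 8.2
position: [0.5646, 0.0352, 0.0742]
tool_rot: [3.141, 0.001, 0.316]
force: [-7.9, -2.4, 13.0]
grip_width: -0.0
[-6.60174055 -1.17508448 13.47732753] [0.56459523 0.03522803 0.07418126]
```

View pics/c8.png

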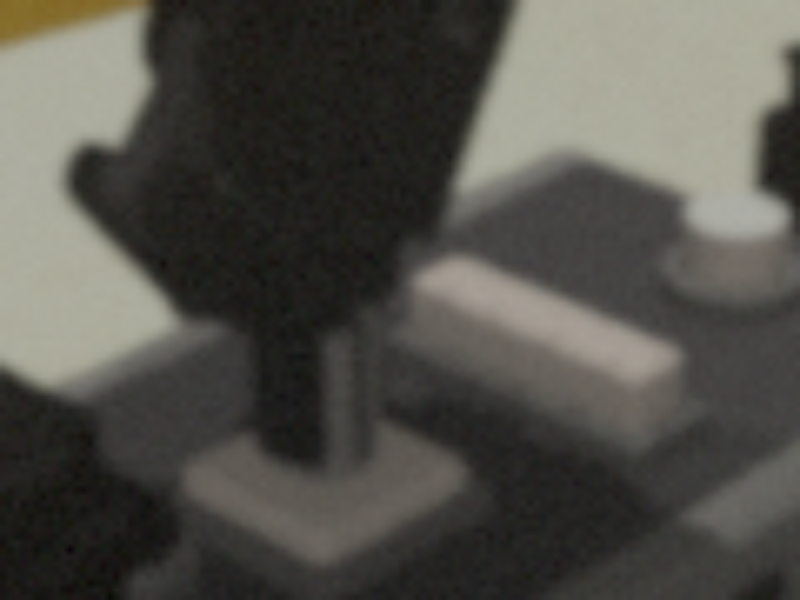

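The square key is pressed about 7.8 mm at roughly 13.5 N. I push slightly further to bottom it, then release.

```bash
python3 -m handwheel '[[0,0,0.1,0,0,0],[0,0,0,0,0,0],[0,0,0,0,0,0]]'
```

```text
clock: 8.62
position: [0.5648, 0.0353, 0.0737]
tool_rot: [3.141, -0.0, 0.315]
force: [-19.2, -2.5, 56.0]
grip_width: -0.0003
```

```bash
python3 -m handwheel '[[0,0,-0.5,0,0,0],[0,0,-0.8,0,0,0],[0,0,-1,0,0,0],[0,0,-1,0,0,0],[0,0,-1,0,0,0],[0,0,-1,0,0,0],[0,0,0,0,0,0],[0,0,0,0,0,0]]'
python3 - <<'E'
from h import *
A=bot.grab_frame("scene");B=bot.grab_frame("side")
print(bot.observe()["force"])
a=A["pixels"][160:310,230:430];b=B["pixels"][180:300,250:410]
cv2.imwrite("pics/c9.png",np.hstack([cv2.resize(a,(400,300)),cv2.resize(b,(400,300))]))
E
```

```text
clock: 9.62
position: [0.5647, 0.0354, 0.2032]
tool_rot: [-3.142, 0.001, 0.316]
force: [0.7, -0.2, -0.8]
grip_width: 0.0
[-0.03745246 -0.37740667 -0.99228643]
```

View pics/c9.png

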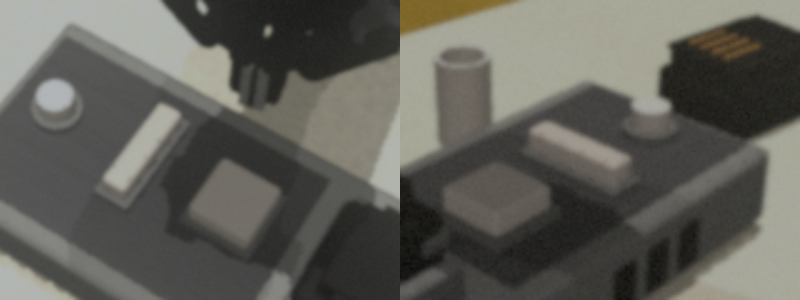

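```bash
python3 -c "
from workcell import bot
print(bot.job_done())"
```

```text
the job is handed in; nothing more can be done
None
```

I pressed the round key and let it up, then pressed the square key and let it up, both with the closed fingertips. The job was handed in at about 10 s; no verdict was reported.

- **Finding the keys:** the round-to-square distance measured 140.1 mm, against 140 expected. Triangulated key-top heights came out at 80–81 mm instead of 82. The first network result for the square key was fine, but a second, weaker one landed on the bar key; I used centres read from the pictures instead.
- **Round key:** it bottomed at tool height 0.074 m with 9 N, and the side picture showed it back up before I went on.
- **Square key:** it was down about 7.8 mm at 13.5 N, past the 5 mm click. An extra 2.5 mm of push to make sure of the bottom raised the force to 56 N at the fingertips. That is more than needed. It is under the 120 N wrist limit, but above the 40 N limit for the arm and gripper body. I take that one not to apply, since only the fingertips touched the key.
- **Last check:** both pictures showed all three keys up. The arm was clear at 0.20 m, with the force near zero. The bar key was never touched.

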